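# Turn a cup of caramels out onto the kitchen scale

## Robot

A 6-joint arm with a two-finger parallel gripper is mounted at the origin on the work surface. World frame = base frame: x ahead of the robot, y to its left, z up, the work surface at z = 0. Lengths are in m, angles in rad, forces in N, time in s.
With the tool pointing down it reaches from about 0.275 to 0.875 m from the base axis. Payload 12.5 kg.
Tool frame: the origin (TCP) lies at the centre of the arm's flange, where the gripper is bolted on; the fingertips stand 173 mm ahead of it and the grasp point (between the pads) lies 155 mm ahead of it; z points along the fingers, x is the direction in which the jaws open and shut, and the axes are right-handed (so a half turn about z gives the same grasp; the last joint's range is limited). The gripper opens to 85 mm and grips with 20 to 120 N. Pads are 22 mm wide; open, the fingers measure 114 mm over their backs; the gripper's body (76 mm by 85 mm) begins 54 mm behind the grasp point. The pads swing forward as they close: fully open they stand 13 mm farther back than shut.
Start: joints at [-1.41, 0.351, 1.652, -0, 1.139, -0.085], TCP at [0.134, -0.533, 0.405] pointing down, gripper open.
Joint ranges: [-2.75, 2.75], [-0.79, 2.1], [0.01, 2.65], [-1.57, 4.71], [0.07, 3.14], [-2.87, 2.87]. Speed limits (rad/s): [2.22, 2.22, 2.79, 3.14, 3.14, 3.14].

## Interface

Orientations are given as a rotation vector (axis times angle).
In Python, from plant import r gives the robot as it stands. The module is installed in compiled form; this text tells all that it offers.
- The arm moves only by the shell command python3 -m inch 'ROWS' [OPENING]. ROWS is JSON, a list of rows, each an object with "dp": the shift along the world's x, y, z normalised to -1 to 1, where 1 is 80 mm, a list of three; "rotation": the turn, a rotation vector about the world's x, y, z normalised to -1 to 1, where 1 is 90 degrees, a list of three. A call has 1 to 20 rows; each row is the pose to reach, as a shift and turn from the pose measured when the call began; what a row does not reach only later rows make up. A row lasts 1/8 s, in which the tool goes at most 62.5 mm and 10.7 degrees, less where a joint would pass 70% of its speed; a pose out of reach is approached as far as the arm can. A call with a number of a shift or a turn outside -1 to 1 is refused whole. A call with a gripper value outside its range is refused whole. OPENING is the opening, from 0 (shut) to 1 (fully open), set as the call begins (- or left out, the last holds). The fingers move at their own pace and stop on an object; the grip force is fixed at half the most. Time passes only in rows, so rows that repeat a pose let the fingers close. It gives the time, the measured TCP pose, the force and the opening at its end, in the units of the state.
- r.sense(): the state, without advancing time (a new reading comes with each control period).
- r.grab_frame(name): name is "scene" or "top" or "wrist"; returns the picture (384x512x3 uint8, red, green, blue); there is no depth.
- r.camera_model(name): a dict with "fx", "fy", "cx", "cy" (pixels), "R" (3x3) and "t" (3): a world point X has camera coordinates R X + t; the wrist camera has in their place "hand_eye" (4x4, takes a point from camera to tool coordinates, whose origin is the TCP and whose axes are the tool frame's). Camera axes: x right, y down, z forward; pixel columns grow to the right and rows downward; lengths in m; the calibration is good to about 2 mm. The wrist camera is an equidistant fisheye: a pixel r from the principal point sees the ray r / f radians off the axis. A picture is of the moment at which its call begins: read the wrist's pose just before it. camera_model takes no time and is no camera call.
- r.hand_in(): hands the job in, once; it reports no verdict.
Trained networks look in the newest picture that a camera, given by its name, has taken for a name from the list of things; names that differ only in an ending like _2 or _b are one class to them, and where a whole thing is asked for, a point or a joint stands for the part that bears it (a point fixed in the world has none). Each returns a list of dicts, best first, with "score" (0 to 1); they miss things now and then, are a little off and sometimes report something else, mostly with a low value. They report only what shows in the picture. A call takes as long as a camera call. They do not tell look-alikes from the thing itself.
- r.recognise(camera, label): "extent" ([left, top, right, bottom] in pixels, round what is visible of it).
- r.spot_point(camera, label): "at" ([column, row] in pixels: a listed point, or the origin of a listed thing).
The state is a dict: "time": time; "q": joint angles; "joint_vel": joint speeds; "tau": joint torques, N m; "position": TCP position; "orientation": TCP orientation; "wrist_force": force on the tool from outside, world axes, zero at the start; "moment": the same for the moment, N m; "grip_width": opening from 0.0 (shut) to 1.0 (fully open).
Only numpy, scipy, OpenCV 4.12 (cv2) and the standard library are available. Lean on these libraries where they do the work, as an engineer would, in place of code of your own. Each camera call takes 0.05 s, during which the arm holds its last target.

## Task

Zero the kitchen scale by pressing its blue button fully down and letting it come back up; then take the red cup of caramels from the rack and turn it upside down onto the scale's tray, so that its rim sits flat on the tray with every caramel under it. Lift the cup straight up about 10 cm, still upside down, to leave the caramels in one heap on the tray, then stand the empty cup upside down on the bare counter and let go, without disturbing the jar, the bottle or the tin.

Things in the scene. Friction and masses are not known exactly. Their poses are not given: they have to be found in the camera images.
- cup: Red plastic cup, 130 mm long, holding four caramels. Outer diameter 64 mm from its base to 90 mm along, flaring to 84 mm at the rim; wall 3 mm, base 5 mm; 0.09 to 0.14 kg empty, 64 g more when full. Origin: centre of the outside of the base; z axis along the cup from base to mouth. It starts lying in the rack, mouth pointing 6 degrees above level (along the rack's x axis).
- cup_rim (a point): Centre of the cup's mouth, in the plane of the rim, on the cup's axis 130 mm from the cup's origin. The caramels stay in by friction while the cup's axis is within about 10 degrees of level; with the mouth 25 to 45 degrees below level they slide out.
- rack: Fixed wire rack on a wooden foot (130 x 100 x 14 mm). Origin: centre of the foot's underside; x axis level, the way the mouth faces. Two rails (40 mm over all, narrower than the cup) run under the cup to 86 mm from its base, and a low cross wire stands behind the base; the cup's sides and top are free. Centre of the cup's base: 55 mm behind the origin (-x), height 80 mm.
- scale: White kitchen scale, 270 x 200 x 28 mm, with a square steel tray on top, fixed. Origin: on the counter, under a point 5 mm short of the tray's centre; x axis points from the button strip towards the tray, so the body spans x -160 to 110 mm, y -100 to 100 mm.
- scale_tray (a point): Centre of the floor of the scale's steel tray, 36 mm above the counter, axes as the scale's. The floor measures 188 x 178 mm (x, y) inside a lip that stands 12 mm above it.
- zero_button (a joint): Travel of the scale's spring push button: 0 up, 0.006 m fully down; it takes about 5 N to push it fully down and it springs back up.
- zero_button_top (a point): Centre of the top of the round blue button (30 mm diameter, pressed straight down) on the scale's front strip, 130 mm from the scale's origin in -x and 55 mm in +y.
- caramel_0: Caramel in a gold wrapper with a pale band, a rigid block 20 x 26 x 26 mm (x, y, z), 16 g, loose in the cup. Origin: its centre.
- caramel_1: Caramel in a gold wrapper with a pale band, a rigid block 20 x 26 x 26 mm (x, y, z), 16 g, loose in the cup. Origin: its centre.
- caramel_2: Caramel in a gold wrapper with a pale band, a rigid block 20 x 26 x 26 mm (x, y, z), 16 g, loose in the cup. Origin: its centre.
- caramel_3: Caramel in a gold wrapper with a pale band, a rigid block 20 x 26 x 26 mm (x, y, z), 16 g, loose in the cup. Origin: its centre.
- jar: Bystander: amber glass jar with a steel lid, 90 mm diameter, 130 mm high, standing on the counter; leave alone. Origin: centre of its underside.
- bottle: Bystander: clear water bottle with a blue band, 64 mm diameter, 160 mm high, standing; leave alone. Origin: centre of its underside.
- tin: Bystander: round blue tin with a paper band, 72 mm diameter, 110 mm high, standing; leave alone. Origin: centre of its underside.
Things that resemble listed ones, but are neither listed nor needed, are in the scene too. There is more than one size of the cup; the one meant has the size given above.

How it is judged:
By the outcome, as a careful person would: the job done as asked, in the order asked, and still so for the second after the job is handed in, with the robot touching nothing.
It also fails if it takes over 61 s, if anything falls off the work surface, if the arm or the gripper's body presses on something with over 40 N, if the wrist force passes 120 N, or if a joint passes its speed limit or range.

## Working session

There is one attempt and no reset: what is moved stays moved. The work goes in short steps, Python scripts to look and compute and a shell command to move; the robot and the scene stay as the last step left them, time stands still between calls to the robot, and variables do not carry over. Pictures are saved under pics/ and viewed, and the job is handed in when it is done.

```bash
mkdir -p pics; cat > h.py <<'E'
from plant import r
import numpy as np, cv2, json
from scipy.spatial.transform import Rotation as Ro
def save(n,im): cv2.imwrite('pics/'+n+'.png',cv2.cvtColor(im,cv2.COLOR_RGB2BGR))
def proj(cam,X):
    m=r.camera_model(cam);c=np.array(m['R'])@np.array(X)+np.array(m['t'])
    return m['fx']*c[0]/c[2]+m['cx'],m['fy']*c[1]/c[2]+m['cy']
def ray(cam,p):
    m=r.camera_model(cam);R=np.array(m['R']);t=np.array(m['t'])
    d=np.array([(p[0]-m['cx'])/m['fx'],(p[1]-m['cy'])/m['fy'],1])
    return -R.T@t,R.T@d
def atz(cam,p,z):
    o,d=ray(cam,p);return o+d*(z-o[2])/d[2]
E
python3 - <<'E'
from h import *
s=r.sense();print({k:np.round(v,3).tolist() for k,v in s.items()})
for c in('scene','top'):
    save(c+'0',r.grab_frame(c)); m=r.camera_model(c);print(c,m['fx'],m['cx'],m['cy'],np.round(-np.array(m['R']).T@np.array(m['t']),3), np.round(m['R'],2).tolist())
    for l in('cup','cup_rim','rack','scale','scale_tray','zero_button_top','jar','bottle','tin'):
        print(l,[(np.round(d['at']).tolist(),round(d['score'],2)) for d in r.spot_point(c,l)][:4],end=' ')
        if l in('cup','scale'): print([(np.round(d['extent']).tolist(),round(d['score'],2)) for d in r.recognise(c,l)][:4])
        else: print()
E
```

```text
{'time': 0.0, 'q': [-1.41, 0.351, 1.652, 0.0, 1.139, -0.085], 'joint_vel': [0.0, -0.0, 0.0, -0.001, 0.0, -0.001], 'tau': [-0.001, -50.61, -29.141, -0.0, 0.004, 0.0], 'position': [0.134, -0.533, 0.404], 'orientation': [-2.476, 1.932, 0.001], 'wrist_force': [-0.073, -0.488, 0.258], 'moment': [0.003, -0.024, -0.045], 'grip_width': 1.003}
scene 372.4532596218608 258.2070481592431 194.66537027055838 [ 0.995 -0.7    0.842] [[0.81, 0.59, 0.01], [0.41, -0.54, -0.73], [-0.42, 0.6, -0.68]]
cup [([283.0, 143.0], 0.96), ([305.0, 134.0], 0.9), ([262.0, 132.0], 0.82)] [([260.0, 133.0, 295.0, 168.0], 0.8), ([211.0, 110.0, 270.0, 149.0], 0.76), ([300.0, 102.0, 351.0, 145.0], 0.73)]
cup_rim [([268.0, 158.0], 0.96), ([334.0, 117.0], 0.73), ([221.0, 129.0], 0.56)] 
rack [([276.0, 164.0], 0.59), ([273.0, 227.0], 0.29)] 
scale [([271.0, 230.0], 0.59)] [([210.0, 184.0, 317.0, 265.0], 0.91)]
scale_tray [([271.0, 218.0], 0.83), ([132.0, 269.0], 0.41)] 
zero_button_top [([245.0, 191.0], 0.55)] 
jar [([348.0, 194.0], 0.78), ([270.0, 158.0], 0.21)] 
bottle [([266.0, 303.0], 0.65)] 
tin [([132.0, 270.0], 0.85)] 
top 387.30303440916214 255.4151754054087 190.995039499007 [0.333 0.006 1.086] [[0.01, -1.0, 0.02], [-0.98, -0.01, -0.18], [0.18, -0.02, -0.98]]
cup [([102.0, 221.0], 0.93), ([138.0, 265.0], 0.56), ([148.0, 224.0], 0.55)] [([28.0, 180.0, 110.0, 238.0], 0.9), ([123.0, 259.0, 182.0, 342.0], 0.76), ([145.0, 202.0, 201.0, 232.0], 0.63)]
cup_rim [([36.0, 194.0], 0.86), ([199.0, 217.0], 0.61), ([159.0, 329.0], 0.57)] 
rack [([176.0, 220.0], 0.65)] 
scale [([268.0, 173.0], 0.76)] [([230.0, 128.0, 310.0, 227.0], 0.69), ([146.0, 203.0, 203.0, 233.0], 0.2)]
scale_tray [([268.0, 165.0], 0.65)] 
zero_button_top [([339.0, 129.0], 0.74), ([254.0, 213.0], 0.55), ([152.0, 220.0], 0.25)] 
jar [([164.0, 126.0], 0.82), ([394.0, 247.0], 0.31), ([177.0, 222.0], 0.27)] 
bottle [([344.0, 127.0], 0.59)] 
tin [([393.0, 245.0], 0.98)]
```

View pics/scene0.png

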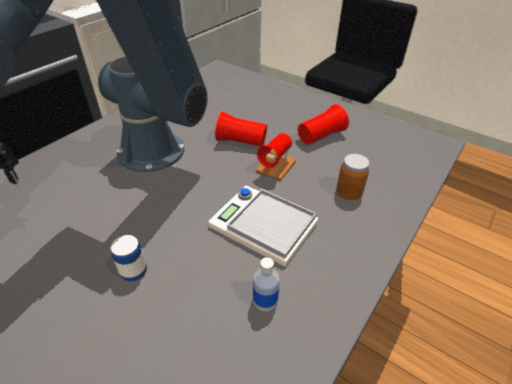

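View pics/top0.png

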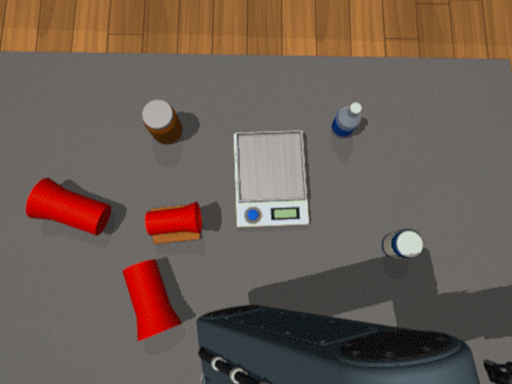

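Three red cups show: scene (241,130) / top (69,206) and scene (324,124) / top (150,300) lie on the counter and are larger. The one at scene (275,151) / top (174,219) sits on the wooden rack with caramels in its mouth, so it fits the description. I'll confirm it by measuring and in an enlarged crop.

```bash
python3 - <<'E'
from h import *
b=cv2.imread('pics/scene0.png')[90:210,190:370];t=cv2.imread('pics/top0.png')[110:260,110:320]
b=cv2.resize(b,None,fx=4,fy=4,interpolation=cv2.INTER_CUBIC);t=cv2.resize(t,None,fx=3.6,fy=3.6,interpolation=cv2.INTER_CUBIC)
cv2.imwrite('pics/cropS.png',b);cv2.imwrite('pics/cropT.png',t)
print('base',atz('top',(148,224),.08),'rim',atz('top',(199,217),.0936))
print('scene base',atz('scene',(283,143),.08),'rim',atz('scene',(268,158),.0936))
for n,p in dict(A=[(36,194),(102,221)],B=[(159,329),(138,265)]).items():
  a=[atz('top',q,.042) for q in p];print(n,np.linalg.norm(a[0]-a[1]),a)
print('button',atz('top',(253,214),.034),atz('scene',(245,191),.034))
print('tray',atz('top',(268,165),.036),atz('scene',(271,218),.036))
print('corners',[atz('top',p,.028)[:2].round(3) for p in((235,131),(304,130),(309,226),(237,227))])
print('jar',atz('scene',(348,194),0),'bot',atz('scene',(266,303),0),atz('top',(344,127),0),'tin',atz('scene',(132,270),0),atz('top',(393,245),0))
E
```

```text
base [0.42291333 0.26309404 0.08      ] rim [0.44064887 0.13055722 0.0936    ]
scene base [0.43081488 0.24549349 0.08      ] rim [0.44832132 0.12625866 0.0936    ]
A 0.19588515270813905 [array([0.50505552, 0.57806115, 0.042     ]), array([0.43340334, 0.39575109, 0.042     ])]
B 0.17259639745295485 [array([0.1574745 , 0.23022418, 0.042     ]), array([0.31819854, 0.29313124, 0.042     ])]
button [ 0.45651582 -0.00870173  0.034     ] [0.44575967 0.00304491 0.034     ]
tray [ 0.5939808  -0.04957069  0.036     ] [ 0.58239766 -0.04769146  0.036     ]
corners [array([0.695, 0.044]), array([ 0.7  , -0.153]), array([ 0.425, -0.162]), array([0.421, 0.035])]
jar [0.70841841 0.22721358 0.        ] bot [ 0.72224023 -0.27136892  0.        ] [ 0.7206119  -0.27582647  0.        ] tin [ 3.70956607e-01 -4.05176179e-01 -1.11022302e-16] [ 0.37649252 -0.4018141   0.        ]
```

View pics/cropS.png

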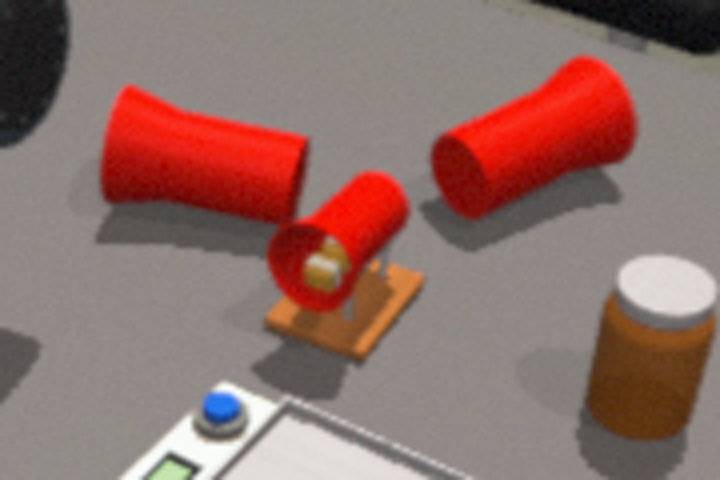

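View pics/cropT.png

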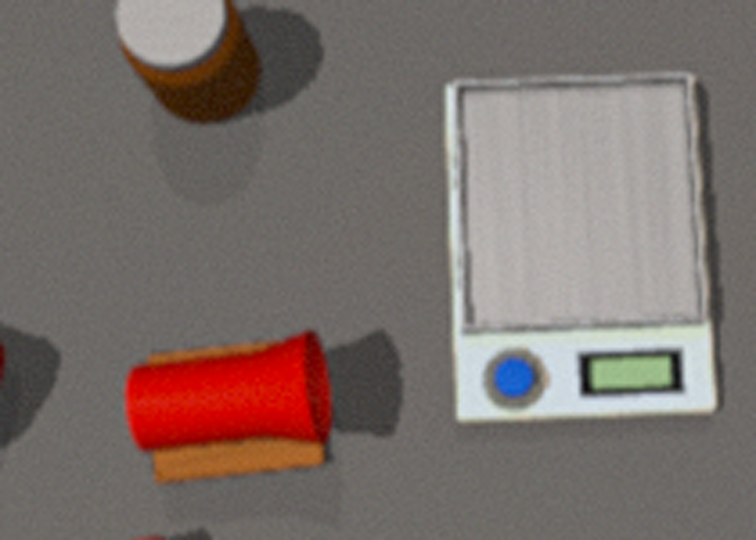

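The rack cup is the one meant: it measures 135 mm long against 173 and 196 mm for the other two, and gold caramels show in its mouth at scene (271,157). Next I refine the poses from the saved pictures.

```bash
cat > fit.py <<'E'
from h import *
from scipy.optimize import minimize
prof=[(0,.032),(.09,.032),(.13,.042)]
def rings(b,d):
    d=d/np.linalg.norm(d);u=np.cross(d,[0,0,1]) if abs(d[2])<.9 else np.cross(d,[1,0,0]);u/=np.linalg.norm(u);v=np.cross(d,u)
    a=np.linspace(0,2*np.pi,40)
    return [b+d*s+R*(np.outer(np.cos(a),u)+np.outer(np.sin(a),v)) for s,R in prof]
def sil(cam,b,d,S=4):
    m=np.zeros((384*S,512*S),np.uint8);rs=[np.array([proj(cam,X) for X in g]) for g in rings(b,d)]
    for i in range(2):
        h=cv2.convexHull((np.vstack(rs[i:i+2])*S).astype(np.int32));cv2.fillPoly(m,[h],255)
    return cv2.resize(m,(512,384),interpolation=cv2.INTER_AREA)/255.
def redmask(im,box):
    f=im.astype(int);m=((f[...,0]>110)&(f[...,1]<60)&(f[...,2]<60)).astype(np.uint8)
    z=np.zeros_like(m);l,t,r_,b=box;z[t:b,l:r_]=m[t:b,l:r_]
    n,lab,st,_=cv2.connectedComponentsWithStats(z);k=1+np.argmax(st[1:,4])
    z=(lab==k).astype(np.uint8);z=cv2.morphologyEx(z,cv2.MORPH_CLOSE,np.ones((9,9)))
    return z.astype(float)
E
python3 - <<'E'
from fit import *
rd=lambda n:cv2.cvtColor(cv2.imread(n),cv2.COLOR_BGR2RGB)
M={'scene':redmask(rd('pics/scene0.png'),(257,130,297,172)),'top':redmask(rd('pics/top0.png'),(143,198,206,240))}
# per-camera offset allowed? fit jointly: x,y,z,yaw, pitch fixed 6
def cost(p,cams=('scene','top')):
    yaw=p[3];d=np.array([np.cos(yaw)*np.cos(.1047),np.sin(yaw)*np.cos(.1047),np.sin(.1047)])
    return sum(np.abs(sil(c,np.array(p[:3]),d)-M[c]).sum() for c in cams)+ (p[2]-.08)**2*1e6*0.5
for cams in(('scene','top'),('top',),('scene',)):
    x0=np.array([.425,.255,.08,-1.44]);sx=np.vstack([x0]+[x0+e for e in np.diag([.01,.01,.004,.1])])
    o=minimize(cost,x0,args=(cams,),method='Nelder-Mead',options=dict(initial_simplex=sx,maxiter=250));print(cams,o.x.round(4),o.fun,[M[c].sum() for c in cams])
def tri(a,b):
    (o1,d1),(o2,d2)=ray('top',a),ray('scene',b);A=np.stack([d1,-d2],1);s=np.linalg.lstsq(A,o2-o1,rcond=None)[0]
    p,q=o1+d1*s[0],o2+d2*s[1];return (p+q)/2,np.linalg.norm(p-q)
print('button',tri((253.1,214.7),(245.5,191)))
E
```

```text
Traceback (most recent call last):
  File "fit.py", line 9, in sil
    m=np.zeros((384*S,512*S),np.uint8);rs=[np.array([proj(cam,X) for X in g]) for g in rings(b,d)]
                                                     ~~~~^^^^^^^
  File "h.py", line 6, in proj
    m=r.camera_model(cam);c=np.array(m['R'])@np.array(X)+np.array(m['t'])
ValueError: time passes only in moves, steps and waits
```

```bash
python3 - <<'E'
from h import *
import pickle
pickle.dump({c:r.camera_model(c) for c in('scene','top','wrist')},open('cams.pkl','wb'));print(r.sense()['time'])
E
sed -i 's/^def save/import pickle,os\nCM=pickle.load(open("cams.pkl","rb")) if os.path.exists("cams.pkl") else {}\ndef save/; s/m=r.camera_model(cam)/m=CM[cam]/' h.py
cat > t1.py <<'E'
from fit import *
rd=lambda n:cv2.cvtColor(cv2.imread(n),cv2.COLOR_BGR2RGB)
M={'scene':redmask(rd('pics/scene0.png'),(257,130,297,172)),'top':redmask(rd('pics/top0.png'),(143,198,206,240))}
def cost(p,cams=('scene','top')):
    yaw=p[3];d=np.array([np.cos(yaw)*np.cos(.1047),np.sin(yaw)*np.cos(.1047),np.sin(.1047)])
    return sum(np.abs(sil(c,np.array(p[:3]),d)-M[c]).sum() for c in cams)+ (p[2]-.08)**2*1e6*0.5
for cams in(('scene','top'),('top',),('scene',)):
    x0=np.array([.425,.255,.08,-1.44]);sx=np.vstack([x0]+[x0+e for e in np.diag([.01,.01,.004,.1])])
    o=minimize(cost,x0,args=(cams,),method='Nelder-Mead',options=dict(initial_simplex=sx,maxiter=250));print(cams,o.x.round(4),o.fun,[M[c].sum() for c in cams])
def tri(a,b):
    (o1,d1),(o2,d2)=ray('top',a),ray('scene',b);A=np.stack([d1,-d2],1);s=np.linalg.lstsq(A,o2-o1,rcond=None)[0]
    p,q=o1+d1*s[0],o2+d2*s[1];return (p+q)/2,np.linalg.norm(p-q)
print('button',tri((253.1,214.7),(245.5,191)))
E
python3 t1.py; python3 -c "
from h import *
print(CM['wrist'])"
```

```text
1.2
('scene', 'top') [ 0.4241  0.2607  0.0781 -1.4487] 306.30556110662695 [np.float64(882.0), np.float64(1393.0)]
('top',) [ 0.4234  0.2602  0.079  -1.4432] 96.32302063257397 [np.float64(1393.0)]
('scene',) [ 0.4259  0.2591  0.0807 -1.4396] 214.01780490487016 [np.float64(882.0)]
button (array([ 0.45432533, -0.00779768,  0.04627385]), np.float64(0.0030498586056127556))
{'fx': 297.3186396354542, 'fy': 297.3186396354542, 'cx': 250.08547896603372, 'cy': 195.62341309954263, 'hand_eye': array([[ 9.99999964e-01,  2.22651320e-04, -1.50891875e-04,
         2.88924451e-04],
       [-1.68049242e-04,  9.55243409e-01,  2.95820894e-01,
        -7.57568843e-02],
       [ 2.10003382e-04, -2.95820858e-01,  9.55243412e-01,
         3.13307629e-02],
       [ 0.00000000e+00,  0.00000000e+00,  0.00000000e+00,
         1.00000000e+00]])}
```

```bash
python3 -m inch '[{"dp":[0.6,1,0],"rotation":[0,0,0]},{"dp":[0.6,1,0],"rotation":[0,0,0]}]' 0; python3 -m inch '[{"dp":[0.6,1,0],"rotation":[0,0,0]},{"dp":[0.6,1,0],"rotation":[0,0,0]}]'
```

```text
time: 1.45
position: [0.1826, -0.4517, 0.4045]
orientation: [-2.477, 1.932, 0.001]
wrist_force: [0.1, -0.4, -0.4]
grip_width: 0.602
time: 1.7
position: [0.2313, -0.3697, 0.4046]
orientation: [-2.478, 1.93, 0.001]
wrist_force: [0.8, -0.6, -0.3]
grip_width: 0.143
```

```bash
for i in 1; do python3 -m inch '[{"dp":[0.6,1,-0.2],"rotation":[0,0,0]},{"dp":[0.6,1,-0.2],"rotation":[0,0,0]}]'; python3 -m inch '[{"dp":[0.6,1,-0.4],"rotation":[0,0,0]},{"dp":[0.6,1,-0.4],"rotation":[0,0,0]}]';python3 -m inch '[{"dp":[0.6,1,-0.4],"rotation":[0,0,0]},{"dp":[0.6,1,-0.4],"rotation":[0,0,0]}]';python3 -m inch '[{"dp":[0.6,1,-0.4],"rotation":[0,0,0]},{"dp":[0.6,1,-0.4],"rotation":[0,0,0]}]'; done; python3 -c "
from h import *
print(r.sense()['q'])"
```

```text
time: 1.95
position: [0.28, -0.2876, 0.3884]
orientation: [-2.478, 1.929, 0.001]
wrist_force: [0.2, -0.2, 1.0]
grip_width: -0.001
time: 2.2
position: [0.3285, -0.2057, 0.3559]
orientation: [-2.479, 1.928, 0.001]
wrist_force: [0.9, -0.7, 0.4]
grip_width: -0.003
time: 2.45
position: [0.3771, -0.1238, 0.3234]
orientation: [-2.48, 1.926, 0.001]
wrist_force: [0.7, -0.7, -1.0]
grip_width: -0.002
time: 2.7
position: [0.4259, -0.0418, 0.2907]
orientation: [-2.481, 1.925, 0.001]
wrist_force: [0.2, -0.9, 1.0]
grip_width: 0.002
[-0.20713179  0.30789495  2.05728617  0.0022309   0.77659488  1.11085947]
```

```bash
python3 -m inch '[{"dp":[0.35,0.42,-0.6],"rotation":[0,0,0]},{"dp":[0.35,0.42,-0.6],"rotation":[0,0,0]},{"dp":[0.35,0.42,-0.6],"rotation":[0,0,0]}]'; python3 - <<'E'
from h import *
im=[cv2.resize(r.grab_frame('scene')[120:260,180:340],None,fx=2.5,fy=2.5,interpolation=cv2.INTER_CUBIC),cv2.resize(r.grab_frame('wrist'),(400,300))]
a=np.zeros((350,800,3),np.uint8);a[:350,:400]=im[0];a[:300,400:]=im[1];save('press0',a)
E
```

```text
time: 3.08
position: [0.4538, -0.0084, 0.2429]
orientation: [-2.482, 1.924, 0.002]
wrist_force: [-0.6, -0.1, 0.2]
grip_width: 0.001
```

View pics/press0.png

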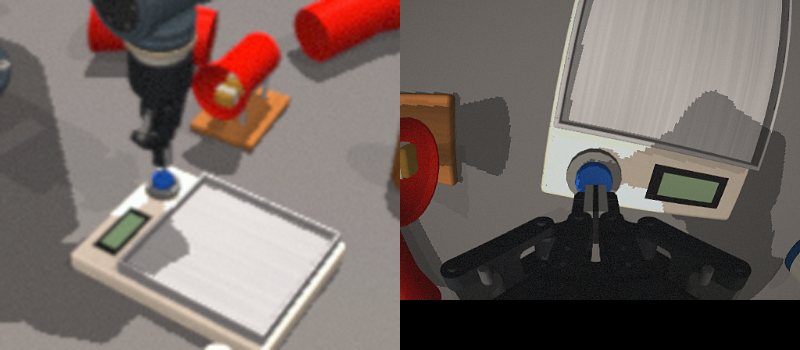

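```bash
python3 -m inch '[{"dp":[0,0,-0.2],"rotation":[0,0,0]},{"dp":[0,0,-0.3],"rotation":[0,0,0]},{"dp":[0,0,-0.32],"rotation":[0,0,0]},{"dp":[0,0,-0.34],"rotation":[0,0,0]}]'; python3 -m inch '[{"dp":[0,0,-0.02],"rotation":[0,0,0]},{"dp":[0,0,-0.03],"rotation":[0,0,0]}]'
```

```text
time: 3.68
position: [0.4539, -0.0092, 0.2172]
orientation: [-2.479, 1.925, -0.002]
wrist_force: [-3.1, -4.0, 16.8]
grip_width: 0.001
time: 3.92
position: [0.454, -0.0093, 0.2167]
orientation: [-2.479, 1.925, -0.003]
wrist_force: [-12.7, -1.1, 45.3]
grip_width: -0.001
```

```bash
python3 - <<'E'
from h import *
a=np.zeros((600,800,3),np.uint8)
a[:300,:400]=cv2.resize(r.grab_frame('scene')[165:210,220:280],(400,300),interpolation=cv2.INTER_CUBIC)
w=r.grab_frame('wrist');a[:300,400:]=cv2.resize(w[170:290,170:330],(400,300),interpolation=cv2.INTER_CUBIC)
s0=cv2.cvtColor(cv2.imread('pics/scene0.png'),cv2.COLOR_BGR2RGB)
a[300:,:400]=cv2.resize(s0[165:210,220:280],(400,300),interpolation=cv2.INTER_CUBIC)
save('press1',a);s=r.sense();print(s['wrist_force'],s['moment'],s['position'])
E
```

```text
[-11.60950466  -1.69823649  37.50113269] [-0.236091    1.96833321  0.04881385] [ 0.4540073  -0.0092906   0.21685909]
```

View pics/press1.png

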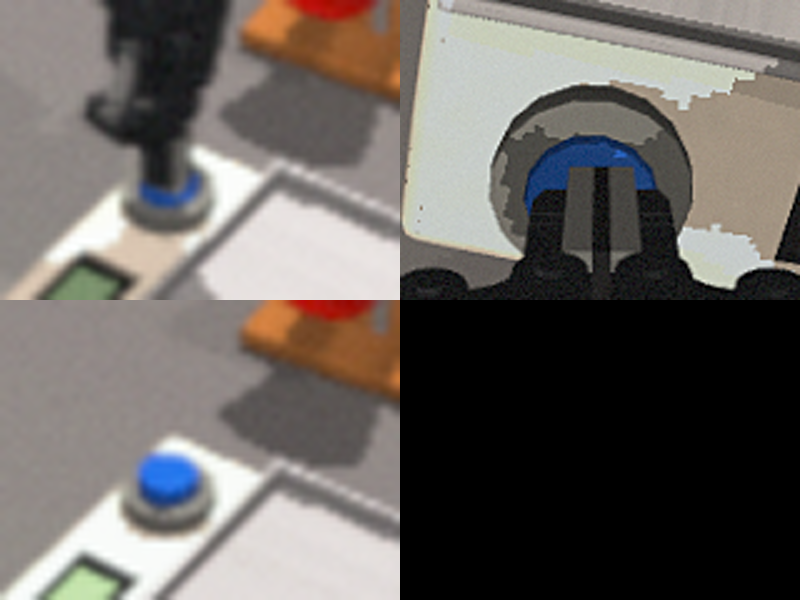

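```bash
python3 -m inch '[{"dp":[0,0,0.2],"rotation":[0,0,0]},{"dp":[0,0,0.9],"rotation":[0,0,0]},{"dp":[0,0,1],"rotation":[0,0,0]}]' 1; python3 - <<'E'
from h import *
s=r.sense();print(s['q'],s['position'])
a=cv2.resize(r.grab_frame('scene')[165:210,220:280],(400,300),interpolation=cv2.INTER_CUBIC)
save('press2',a)
# grasp plan
b=np.array([.4242,.260,.0795]);yaw=-1.443;p=np.radians(6)
d=np.array([np.cos(yaw)*np.cos(p),np.sin(yaw)*np.cos(p),np.sin(p)])
h=np.array([np.cos(yaw),np.sin(yaw),0]);n=-np.sin(p)*h+np.array([0,0,np.cos(p)])
phi=np.radians(45);z=-np.cos(phi)*n+np.sin(phi)*d
R0=Ro.from_rotvec(s['orientation']).as_matrix();print('R0',R0.round(3).tolist())
x=np.cross([0,0,1],h); 
for sg in(1,-1):
    X=x*sg;R=np.stack([X,np.cross(z,X),z],1);rel=Ro.from_matrix(R@R0.T).as_rotvec()
    print(sg,'rotvec',Ro.from_matrix(R).as_rotvec().round(4),'rel norm',(rel/(np.pi/2)).round(3))
    R1=np.stack([X,np.cross([0,0,-1],X),[0,0,-1]],1);print(' yaw only',(Ro.from_matrix(R1@R0.T).as_rotvec()/(np.pi/2)).round(3),' then tilt',(Ro.from_matrix(R@R1.T).as_rotvec()/(np.pi/2)).round(3))
g=b+.03*d;print('grasp',g,'TCP',g-.150*z,'pre',g-.24*z,'z',z)
E
```

```text
time: 4.4
position: [0.4546, -0.0093, 0.2999]
orientation: [-2.477, 1.923, -0.01]
wrist_force: [-0.1, 0.3, -0.6]
grip_width: 0.636
[-1.23250002e-01  3.31714489e-01  1.98836248e+00  1.85911138e-03
  8.13135794e-01  1.19595320e+00] [ 0.45459076 -0.0093338   0.2999477 ]
R0 [[0.248, -0.969, 0.008], [-0.969, -0.248, 0.0], [0.002, -0.008, -1.0]]
1 rotvec [2.2478 0.1438 0.0686] rel norm [-0.514  0.35   0.854]
 yaw only [-0.004  0.004  0.922]  then tilt [-0.562 -0.072 -0.   ]
-1 rotvec [-0.178   2.7813 -1.3266] rel norm [-0.353 -0.522 -1.   ]
 yaw only [ 0.004  0.004 -1.078]  then tilt [-0.562 -0.072 -0.   ]
grasp [0.42800252 0.23040765 0.08263585] TCP [0.41314557 0.34602892 0.17703391] pre [0.40423141 0.41540168 0.23367275] z [ 0.09904628 -0.77080846 -0.62932039]
```

View pics/press2.png

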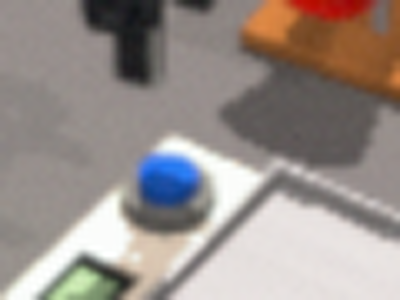

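Button sank to its ring when pressed (force beyond 5 N against the stop) and now stands up again at scene (245,191). Now I move over the rack with a combined yaw and tilt.

```bash
python3 -m inch '[{"dp":[0,0.1,0.6],"rotation":[-0.04,0.03,0.07]},{"dp":[-0.1,0.3,1],"rotation":[-0.13,0.088,0.214]},{"dp":[-0.1,0.6,1],"rotation":[-0.13,0.088,0.214]}]' 1; python3 -m inch '[{"dp":[0,0.4,0.2],"rotation":[-0.04,0.03,0.07]},{"dp":[-0.1,1,0.2],"rotation":[-0.13,0.088,0.214]},{"dp":[-0.1,1,0.2],"rotation":[-0.13,0.088,0.214]}]';python3 -m inch '[{"dp":[0,0.4,0],"rotation":[-0.04,0.03,0.07]},{"dp":[-0.2,1,0],"rotation":[-0.13,0.088,0.214]},{"dp":[-0.2,1,0],"rotation":[-0.13,0.088,0.214]}]'; python3 -c "
from h import *
print(r.sense()['q'])"
```

```text
time: 4.82
position: [0.4463, 0.0391, 0.3805]
orientation: [2.56, -1.364, 0.033]
wrist_force: [0.7, 0.1, -0.8]
grip_width: 0.996
time: 5.2
position: [0.4377, 0.1214, 0.3954]
orientation: [2.533, -0.815, 0.05]
wrist_force: [-0.2, 0.1, 0.2]
grip_width: 0.996
time: 5.58
position: [0.4208, 0.2037, 0.3939]
orientation: [2.418, -0.298, 0.062]
wrist_force: [0.5, -0.3, -0.7]
grip_width: 0.999
[ 0.46182585  0.29773276  1.81589442 -0.60475977  1.45134285  0.91354198]
```

```bash
python3 -m inch '[{"dp":[0,0.6,0],"rotation":[-0.04,0.03,0.07]},{"dp":[-0.1,1,-0.1],"rotation":[-0.13,0.088,0.214]},{"dp":[-0.1,1,-0.3],"rotation":[-0.13,0.088,0.214]}]'; cat > goal.py <<'E'
from h import *
import sys
def goal(pos,rv):
    s=r.sense();R0=Ro.from_rotvec(s['orientation']);rel=(Ro.from_rotvec(rv)*R0.inv()).as_rotvec()
    print('dp',((np.array(pos)-s['position'])/.08).round(3),'rot',(rel/(np.pi/2)).round(3),'q',s['q'].round(2))
if __name__=='__main__':
    v=list(map(float,sys.argv[1:]));goal(v[:3],v[3:])
E
python3 goal.py .4042 .4154 .2337 2.2478 .1438 .0686
```

```text
time: 5.95
position: [0.4122, 0.2855, 0.3684]
orientation: [2.229, 0.181, 0.071]
wrist_force: [-0.2, -0.1, -0.3]
grip_width: 0.999
dp [-0.1    1.623 -1.684] rot [ 0.011 -0.006 -0.018] q [ 0.64  0.41  1.75 -0.77  1.53  0.74]
```

```bash
python3 -m inch '[{"dp":[0,0.7,-0.2],"rotation":[0.011,-0.006,-0.018]},{"dp":[-0.1,1,-0.7],"rotation":[0.011,-0.006,-0.018]},{"dp":[-0.1,1,-0.7],"rotation":[0.011,-0.006,-0.018]}]'; python3 -m inch '[{"dp":[0,0.6,-0.3],"rotation":[0,0,0]},{"dp":[0,0.62,-0.95],"rotation":[0,0,0]},{"dp":[0,0.62,-0.98],"rotation":[0,0,0]},{"dp":[0,0.62,-0.98],"rotation":[0,0,0]}]';python3 goal.py .4131 .3460 .1770 2.2478 .1438 .0686
python3 - <<'E'
from h import *
a=np.zeros((384,800,3),np.uint8);a[:384,:512]=r.grab_frame('wrist')
t=r.grab_frame('top')[170:310,90:190];a[:384,512:786]=cv2.resize(t,(274,384),interpolation=cv2.INTER_CUBIC);save('pre',a)
# predicted cup silhouette in wrist
s=r.sense();R=Ro.from_rotvec(s['orientation']).as_matrix();H=np.array(CM['wrist']['hand_eye'])
from fit import rings
yaw=-1.443;p=np.radians(6);d=np.array([np.cos(yaw)*np.cos(p),np.sin(yaw)*np.cos(p),np.sin(p)])
b=a.copy()
for g in rings(np.array([.4242,.260,.0795]),d):
  for X in g:
    c=H[:3,:3].T@(R.T@(X-s['position'])-H[:3,3]);rr=np.hypot(c[0],c[1]);th=np.arctan2(rr,c[2])*CM['wrist']['fx']
    u=(int(CM['wrist']['cx']+th*c[0]/rr),int(CM['wrist']['cy']+th*c[1]/rr));cv2.circle(b,u,1,(0,255,0),-1)
save('pre2',b)
E
```

```text
time: 6.32
position: [0.4032, 0.3662, 0.3088]
orientation: [2.244, 0.15, 0.063]
wrist_force: [-0.1, -0.6, -0.3]
grip_width: 1.0
time: 6.82
position: [0.4038, 0.4153, 0.2321]
orientation: [2.244, 0.149, 0.063]
wrist_force: [-0.7, 0.1, 1.0]
grip_width: 0.998
dp [ 0.116 -0.866 -0.689] rot [ 0.002 -0.003 -0.001] q [ 0.81  0.75  1.57 -0.65  1.51  0.96]
```

View pics/pre2.png

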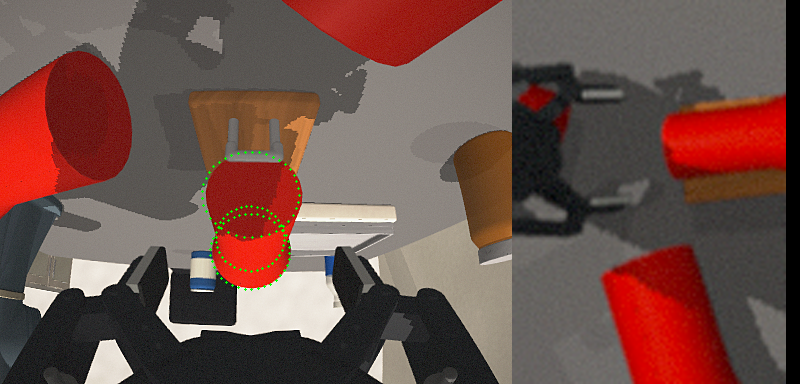

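```bash
python3 -m inch '[{"dp":[0.04,-0.29,-0.23],"rotation":[0,0,0]},{"dp":[0.08,-0.58,-0.46],"rotation":[0,0,0]},{"dp":[0.116,-0.866,-0.689],"rotation":[0.002,-0.003,-0.001]},{"dp":[0.116,-0.866,-0.689],"rotation":[0.002,-0.003,-0.001]}]';python3 goal.py .4131 .3460 .1770 2.2478 .1438 .0686
python3 - <<'E'
from h import *
save('g0',r.grab_frame('wrist'))
E
```

```text
time: 7.42
position: [0.4135, 0.3452, 0.1783]
orientation: [2.248, 0.142, 0.069]
wrist_force: [-0.1, 0.0, 0.6]
grip_width: 0.999
dp [-0.005  0.01  -0.016] rot [-0.     0.     0.001] q [ 0.72  0.78  1.7  -0.72  1.34  1.02]
```

View pics/g0.png

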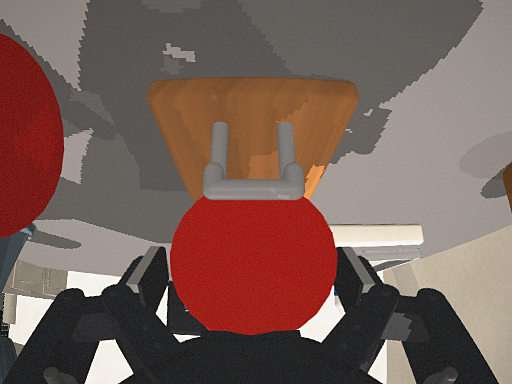

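The cup's base disc is centred between the pads at (253,262), so I close.

```bash
python3 -m inch '[{"dp":[0,0,0],"rotation":[0,0,0]},{"dp":[0,0,0],"rotation":[0,0,0]},{"dp":[0,0,0],"rotation":[0,0,0]},{"dp":[0,0,0],"rotation":[0,0,0]}]' 0; python3 -m inch '[{"dp":[0,0,0],"rotation":[0,0,0]},{"dp":[0,0,0.1],"rotation":[0,0,0]},{"dp":[0,0,0.3],"rotation":[0,0,0]},{"dp":[0,0,0.5],"rotation":[0,0,0]},{"dp":[0,0,0.5],"rotation":[0,0,0]}]'
python3 - <<'E'
from h import *
a=np.zeros((384,800,3),np.uint8);a[:,:512]=r.grab_frame('wrist')
a[:288,512:]=cv2.resize(r.grab_frame('scene')[100:200,230:330],(288,288),interpolation=cv2.INTER_CUBIC);save('g1',a);print(r.sense()['moment'])
E
```

```text
time: 7.98
position: [0.4138, 0.347, 0.1803]
orientation: [2.249, 0.142, 0.073]
wrist_force: [-1.2, 1.1, 7.6]
grip_width: 0.725
time: 8.6
position: [0.4141, 0.3473, 0.222]
orientation: [2.251, 0.141, 0.076]
wrist_force: [0.5, 0.3, -1.8]
grip_width: 0.723
[ 0.65470245  0.08756822 -0.00877958]
```

View pics/g1.png

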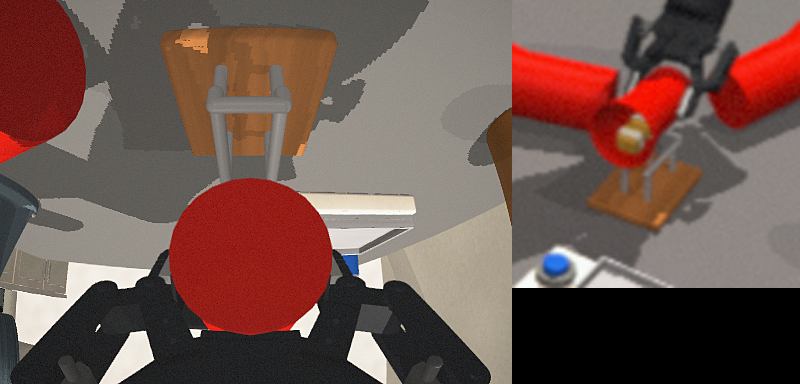

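```bash
cat > cupc.py <<'E'
from h import *
yaw=-1.443
def frame(th,yaw=yaw): # th = mouth below level (rad); returns d,n(up-ish), cup rotation with cols [jaw, ., d]
    h=np.array([np.cos(yaw),np.sin(yaw),0]);Z=np.array([0,0,1.])
    d=np.cos(th)*h-np.sin(th)*Z;n=np.sin(th)*h+np.cos(th)*Z
    x=np.cross(Z,h);return d,n,np.stack([x,np.cross(d,x),d],1)
# grasp: cup pose in tool frame
Rt=Ro.from_rotvec([2.249,.142,.073]).as_matrix();pt=np.array([.4138,.347,.1803])
d,n,Rc=frame(-np.radians(6));b0=np.array([.4242,.260,.0795])
Bt=Rt.T@(b0-pt);Ct=Rt.T@Rc   # cup base in tool, cup axes in tool
try:
    k=np.load('grasp.npz');Bt=k['Bt'];Ct=k['Ct']
except Exception: pass
def tcp_for(base,th,yaw=yaw):
    R=frame(th,yaw)[2]@Ct.T;return base-R@Bt,R
def pivot_pose(P,th,yaw=yaw): # P lower rim edge
    d,n,_=frame(th,yaw);base=P+.042*n-.13*d;return tcp_for(base,th,yaw)
def cup_now():
    s=r.sense();R=Ro.from_rotvec(s['orientation']).as_matrix();C=R@Ct;return s['position']+R@Bt,C[:,2],s
def rel(p,R,s):
    R0=Ro.from_rotvec(s['orientation']).as_matrix()
    return ((p-s['position'])/.08).round(3).tolist(),(Ro.from_matrix(R@R0.T).as_rotvec()/(np.pi/2)).round(3).tolist()
E
python3 - <<'E'
from cupc import *
b,d,s=cup_now();print(b,d)
print('level above',rel(*pivot_pose(np.array([.590,.0,.12]),0),s))
print('start',rel(*pivot_pose(np.array([.590,.0,.042]),np.radians(8)),s), pivot_pose(np.array([.590,.0,.042]),np.radians(8))[0])
E
```

```text
[0.42422593 0.26004524 0.11968574] [ 0.1265411  -0.9865115   0.10383843]
level above ([1.883, -1.774, 0.636], [0.066, 0.009, 0.0])
start ([1.92, -2.061, 0.002], [0.154, 0.02, 0.0]) [0.5673775  0.18211922 0.2206858 ]
```

```bash
python3 -m inch '[{"dp":[0.2,-0.2,0.2],"rotation":[0.01,0,0]},{"dp":[0.55,-0.55,0.35],"rotation":[0.03,0.004,0]},{"dp":[0.9,-0.9,0.4],"rotation":[0.04,0.005,0]},{"dp":[0.9,-0.9,0.4],"rotation":[0.04,0.005,0]}]'; python3 -m inch '[{"dp":[0.2,-0.2,0.1],"rotation":[0.01,0,0]},{"dp":[0.5,-0.5,0.2],"rotation":[0.026,0.004,0]},{"dp":[0.85,-0.87,0.24],"rotation":[0.026,0.004,0]},{"dp":[0.85,-0.87,0.24],"rotation":[0.026,0.004,0]},{"dp":[0.85,-0.87,0.24],"rotation":[0.026,0.004,0]}]'
cat > look.py <<'E'
from cupc import *
from fit import rings
import sys
n=sys.argv[1]
b,d,s=cup_now();print('base',b.round(4),'d',d.round(3),'q',s['q'].round(2))
R=Ro.from_rotvec(s['orientation']).as_matrix();H=np.array(CM['wrist']['hand_eye'])
out=np.zeros((600,800,3),np.uint8);rg=rings(b,d)
boxes={'scene':(190,90,350,210),'top':(140,90,340,240)}
for i,c in enumerate(('scene','top')):
    im=r.grab_frame(c);save(n+'_'+c,im);l,t,rr,bb=boxes[c];k=2.5 if i==0 else 2.
    z=cv2.resize(im[t:bb,l:rr],None,fx=k,fy=k,interpolation=cv2.INTER_CUBIC)
    for g in rg:
        q=np.array([((proj(c,X)[0]-l+.5)*k,(proj(c,X)[1]-t+.5)*k) for X in g]).astype(int);cv2.polylines(z,[q],True,(0,255,0),1)
    out[:z.shape[0],400*i:400*i+z.shape[1]]=z
im=r.grab_frame('wrist');save(n+'_wrist',im)
for g in rg[:1]:
    q=[]
    for X in g:
        c=H[:3,:3].T@(R.T@(X-s['position'])-H[:3,3]);rr=np.hypot(c[0],c[1]);th=np.arctan2(rr,c[2])*CM['wrist']['fx'];q.append((CM['wrist']['cx']+th*c[0]/rr,CM['wrist']['cy']+th*c[1]/rr))
    cv2.polylines(im,[np.array(q).astype(int)],True,(0,255,0),1)
out[300:,:400]=cv2.resize(im,(400,300));save(n,out)
E
python3 look.py st1
```

```text
time: 9.2
position: [0.487, 0.2733, 0.2524]
orientation: [2.313, 0.142, 0.068]
wrist_force: [-0.2, -0.0, -1.1]
grip_width: 0.729
time: 9.82
position: [0.5542, 0.2044, 0.2709]
orientation: [2.354, 0.146, 0.063]
wrist_force: [0.3, 0.7, -1.2]
grip_width: 0.726
base [0.5628 0.1283 0.1614] d [ 0.124 -0.992 -0.001] q [ 0.38  0.65  1.61 -0.8   1.25  0.67]
```

View pics/st1.png

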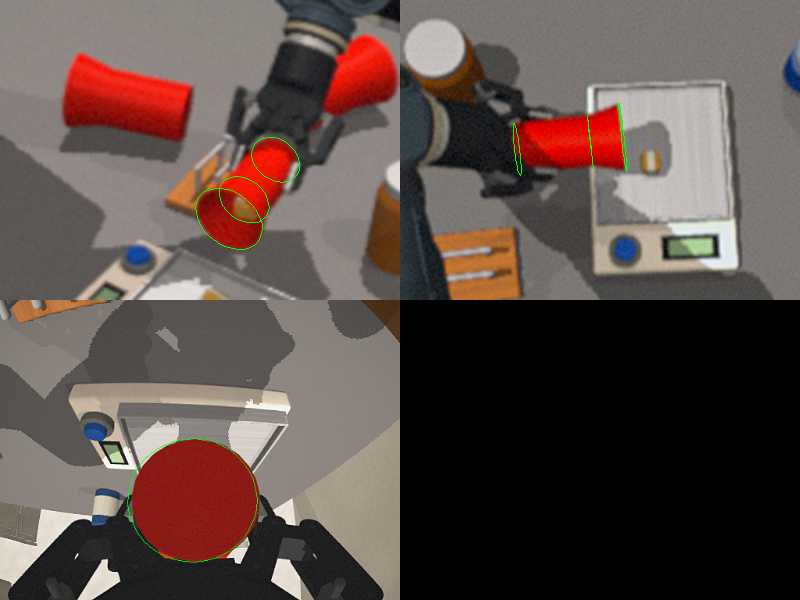

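A caramel has left the cup and lies on the tray at about top (265,170). I need its exact place so the cup comes down over it too, and gentler moves from here.

```bash
python3 - <<'E'
from h import *
t=cv2.imread('pics/st1_top.png')[120:240,210:330];s=cv2.imread('pics/st1_scene.png')[150:280,190:330]
a=np.zeros((400,800,3),np.uint8);a[:,:400]=cv2.resize(t,(400,400),interpolation=cv2.INTER_CUBIC);a[:371,400:]=cv2.resize(s,(400,371),interpolation=cv2.INTER_CUBIC)
cv2.imwrite('pics/car1.png',a)
E
```

```text
(no output)
```

View pics/car1.png

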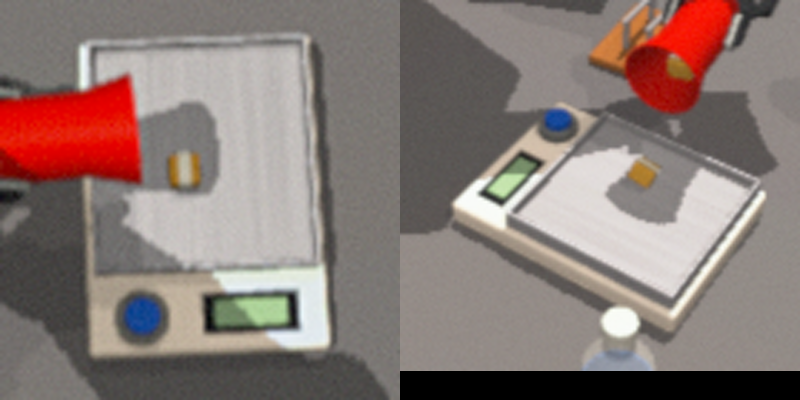

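```bash
cat > tri.py <<'E'
from h import *
def tri(a,b):
    (o1,d1),(o2,d2)=ray('top',a),ray('scene',b);A=np.stack([d1,-d2],1);s=np.linalg.lstsq(A,o2-o1,rcond=None)[0]
    p,q=o1+d1*s[0],o2+d2*s[1];return (p+q)/2,np.linalg.norm(p-q)
E
python3 - <<'E'
from tri import *
from cupc import *
print(tri((265.2,171),(275.75,210.2)),atz('top',(265.2,171),.05),atz('scene',(275.75,210.2),.05))
b,d,s=cup_now();print('pivot now',b+.13*d-np.array([0,0,.042]))
print(rel(*pivot_pose(np.array([.572,.0,.046]),np.radians(1)),s))
# jar
print('jar',atz('scene',(348,194),0),atz('top',(169,133),0.0))
E
```

```text
(array([ 0.57937084, -0.03525239,  0.05534135]), np.float64(0.017962984344393085)) [ 0.57349259 -0.04113914  0.05      ] [ 0.58271327 -0.02386318  0.05      ]
pivot now [ 5.79326667e-01 -3.90348595e-04  1.19748015e-01]
([-0.094, -0.028, -0.878], [0.011, 0.001, 0.001])
jar [0.70841841 0.22721358 0.        ] [0.69555144 0.23705779 0.        ]
```

```bash
python3 - <<'E'
from tri import *
t=r.grab_frame('top');s=r.grab_frame('scene');print(r.sense()['time'])
a=np.zeros((400,800,3),np.uint8);a[:,:400]=cv2.resize(t[120:240,210:330],(400,400),interpolation=cv2.INTER_CUBIC);a[:371,400:]=cv2.resize(s[150:280,190:330],(400,371),interpolation=cv2.INTER_CUBIC)
save('car2',a)
E
```

```text
10.075
```

View pics/car2.png

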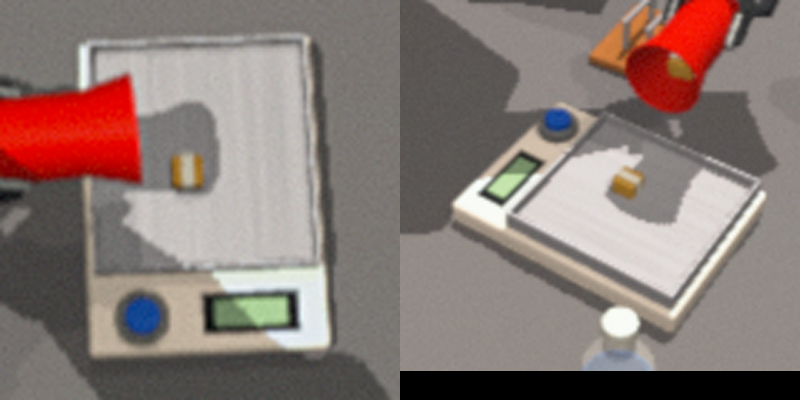

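```bash
python3 -m inch '[{"dp":[0,0,-0.06],"rotation":[0,0,0]},{"dp":[-0.01,0,-0.2],"rotation":[0.004,0,0]},{"dp":[-0.03,-0.01,-0.37],"rotation":[0.006,0,0]},{"dp":[-0.05,-0.02,-0.54],"rotation":[0.008,0.001,0]},{"dp":[-0.07,-0.03,-0.7],"rotation":[0.01,0.001,0.001]},{"dp":[-0.085,-0.03,-0.82],"rotation":[0.011,0.001,0.001]},{"dp":[-0.095,-0.03,-0.88],"rotation":[0.011,0.001,0.001]},{"dp":[-0.095,-0.03,-0.88],"rotation":[0.011,0.001,0.001]}]'; python3 look.py st2; python3 - <<'E'
from tri import *
print(tri((266.1,171.3),(269.8,213)))
from cupc import *
b,d,s=cup_now();print('pivot',b+.13*d-np.array([0,0,.042]))
E
```

```text
time: 11.08
position: [0.5469, 0.202, 0.2009]
orientation: [2.371, 0.149, 0.065]
wrist_force: [-0.2, -0.3, -0.7]
grip_width: 0.726
base [0.5556 0.1279 0.0901] d [ 0.127 -0.992 -0.018] q [ 0.38  0.75  1.65 -0.83  1.14  0.77]
(array([ 0.57363512, -0.04325031,  0.04819695]), np.float64(0.0013925472297191654))
pivot [ 0.57235076 -0.00092887  0.04635473]
```

View pics/st2.png

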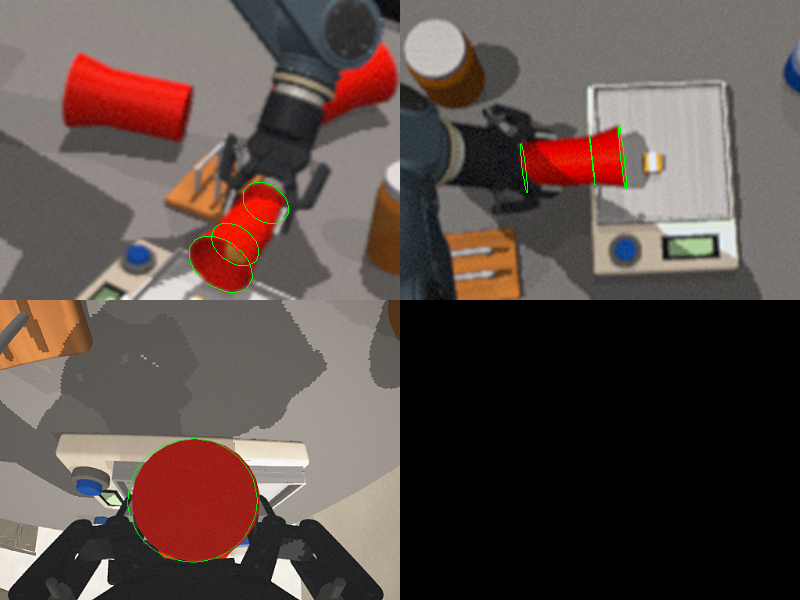

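```bash
python3 - <<'E'
from cupc import *
b,d,s=cup_now();P0=b+.13*d-np.array([0,0,.042]);p0=s['position']
ths=[5,14,24,34,44,54,64,74,83,89.5,89.5,89.5]
for th in ths:
    f=min(1,max(0,(th-10)/60));P=np.array([P0[0]+.002*f,P0[1]+(-.012-P0[1])*f,.046-(.006)*min(1,th/40)])
    p,R=pivot_pose(P,np.radians(th));print(th,*rel(p,R,s),np.linalg.norm(p-p0).round(3));p0=p
print(p,R[:,2])
E
```

```text
5 [0.019, -0.149, 0.158] [0.044, 0.006, 0.0] 0.017
14 [0.066, -0.515, 0.492] [0.143, 0.019, 0.0] 0.04
24 [0.129, -0.992, 0.791] [0.253, 0.033, 0.0] 0.045
34 [0.198, -1.518, 1.006] [0.363, 0.047, 0.0] 0.046
44 [0.27, -2.076, 1.137] [0.473, 0.061, 0.0] 0.046
54 [0.346, -2.651, 1.183] [0.584, 0.075, 0.0] 0.047
64 [0.421, -3.225, 1.132] [0.694, 0.089, 0.0] 0.047
74 [0.492, -3.773, 0.986] [0.804, 0.103, 0.001] 0.046
83 [0.55, -4.226, 0.776] [0.903, 0.116, 0.001] 0.04
89.5 [0.589, -4.53, 0.581] [0.975, 0.125, 0.001] 0.029
89.5 [0.589, -4.53, 0.581] [0.975, 0.125, 0.001] 0.0
89.5 [0.589, -4.53, 0.581] [0.975, 0.125, 0.001] 0.0
[ 0.59418333 -0.16027907  0.24791294] [-0.08686691  0.6962146  -0.71255833]
```

```bash
cat > seg.py <<'E'
from cupc import *
def run(segs,s,P0,z0,z1,y1,thz):
    cur=dict(position=np.array(s['position']),orientation=np.array(s['orientation']))
    for seg in segs:
        for th in seg:
            f=min(1,max(0,(th-10)/60));P=np.array([P0[0]+.002*f,P0[1]+(y1-P0[1])*f,z0+(z1-z0)*min(1,th/thz)])
            p,R=pivot_pose(P,np.radians(th));print(th,*rel(p,R,cur))
        print('--');cur=dict(position=p,orientation=Ro.from_matrix(R).as_rotvec())
b,d,s=cup_now();P0=b+.13*d-np.array([0,0,.042])
run([[5,14,23],[32,41],[50,59],[68,77],[85,89.5]],s,P0,.046,.040,-.012,40)
E
python3 seg.py
```

```text
5 [0.019, -0.149, 0.158] [0.044, 0.006, 0.0]
14 [0.066, -0.515, 0.492] [0.143, 0.019, 0.0]
23 [0.122, -0.942, 0.765] [0.242, 0.031, 0.0]
--
32 [0.061, -0.468, 0.205] [0.099, 0.013, -0.0]
41 [0.126, -0.964, 0.34] [0.198, 0.025, -0.0]
--
50 [0.067, -0.514, 0.072] [0.099, 0.013, -0.0]
59 [0.135, -1.033, 0.066] [0.198, 0.025, -0.0]
--
68 [0.067, -0.512, -0.085] [0.099, 0.013, 0.0]
77 [0.128, -0.988, -0.246] [0.198, 0.025, 0.0]
--
85 [0.051, -0.394, -0.204] [0.088, 0.011, 0.0]
89.5 [0.077, -0.602, -0.343] [0.138, 0.018, 0.0]
--
```

```bash
python3 -m inch '[{"dp":[0.02,-0.15,0.16],"rotation":[0.044,0.006,0]},{"dp":[0.066,-0.515,0.49],"rotation":[0.143,0.019,0]},{"dp":[0.122,-0.942,0.765],"rotation":[0.242,0.031,0]}]'; python3 -m inch '[{"dp":[0.06,-0.468,0.205],"rotation":[0.099,0.013,0]},{"dp":[0.126,-0.964,0.34],"rotation":[0.198,0.025,0]}]'; python3 -m inch '[{"dp":[0.067,-0.514,0.072],"rotation":[0.099,0.013,0]},{"dp":[0.133,-1,0.066],"rotation":[0.196,0.025,0]}]'; python3 -m inch '[{"dp":[0.07,-0.53,-0.085],"rotation":[0.1,0.013,0]},{"dp":[0.13,-1,-0.246],"rotation":[0.198,0.025,0]}]'; python3 -m inch '[{"dp":[0.051,-0.41,-0.2],"rotation":[0.09,0.011,0]},{"dp":[0.077,-0.61,-0.34],"rotation":[0.138,0.018,0]},{"dp":[0.077,-0.61,-0.34],"rotation":[0.138,0.018,0]}]'; python3 look.py st3; python3 - <<'E'
from cupc import *
b,d,s=cup_now();c=b+.13*d;print('rim',c)
print(rel(*tcp_for(np.array([c[0],c[1],.166]),np.pi/2),s))
E
```

```text
time: 11.6
position: [0.557, 0.1263, 0.264]
orientation: [2.758, 0.174, 0.042]
wrist_force: [-0.3, 0.0, -1.7]
grip_width: 0.724
time: 11.85
position: [0.5672, 0.0481, 0.2928]
orientation: [3.076, 0.193, 0.02]
wrist_force: [0.5, 0.7, -1.3]
grip_width: 0.725
time: 12.1
position: [0.578, -0.0334, 0.2996]
orientation: [-2.881, -0.18, 0.005]
wrist_force: [-0.3, 0.8, -1.3]
grip_width: 0.723
time: 12.35
position: [0.5887, -0.1151, 0.2809]
orientation: [-2.565, -0.159, 0.027]
wrist_force: [0.3, 1.0, -1.7]
grip_width: 0.726
time: 12.72
position: [0.5946, -0.165, 0.253]
orientation: [-2.347, -0.14, 0.044]
wrist_force: [-0.2, 0.1, -1.0]
grip_width: 0.729
base [ 0.5816 -0.056   0.1768] d [ 0.01   0.005 -1.   ] q [-0.44  0.73  1.51  0.66  1.42 -0.84]
rim [ 0.58340424 -0.0538666   0.04818947]
([0.04, 0.01, -0.149], [-0.002, 0.008, 0.004])
```

View pics/st3.png

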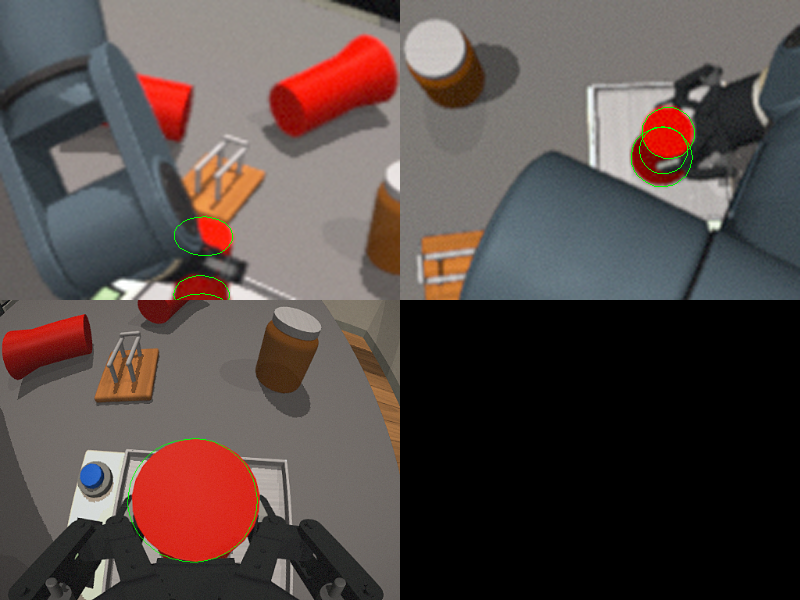

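```bash
python3 - <<'E'
import cv2,numpy as np
s=cv2.imread('pics/st3_scene.png')[180:270,205:325];t=cv2.imread('pics/st3_top.png')[120:235,225:320]
a=np.zeros((360,800,3),np.uint8);a[:,:480]=cv2.resize(s,(480,360),interpolation=cv2.INTER_CUBIC);a[:,490:787]=cv2.resize(t,(297,360),interpolation=cv2.INTER_CUBIC)
cv2.imwrite('pics/st3c.png',a)
E
```

```text
(no output)
```

View pics/st3c.png

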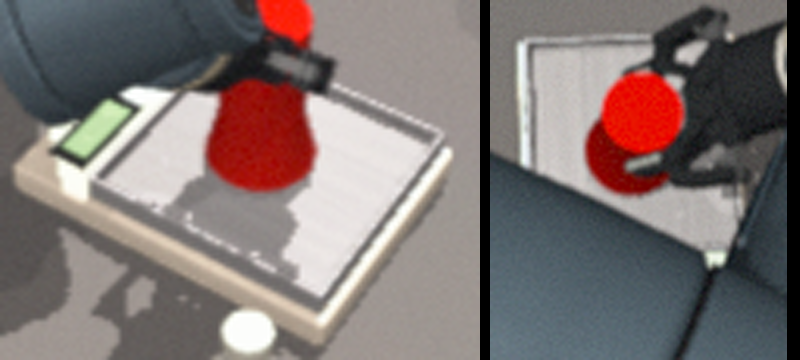

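No caramel lies outside the cup (rim at scene crop (262,180)). I lower the rim to the tray.

```bash
python3 -m inch '[{"dp":[0.02,0,-0.05],"rotation":[-0.002,0.008,0.004]},{"dp":[0.04,0.01,-0.1],"rotation":[-0.002,0.008,0.004]},{"dp":[0.04,0.01,-0.13],"rotation":[-0.002,0.008,0.004]},{"dp":[0.04,0.01,-0.13],"rotation":[-0.002,0.008,0.004]}]'; python3 - <<'E'
from cupc import *
b,d,s=cup_now();c=b+.13*d;print('rim',c,d,s['wrist_force'],s['moment'])
E
```

```text
time: 13.38
position: [0.5981, -0.1621, 0.2439]
orientation: [-2.351, -0.146, 0.062]
wrist_force: [1.5, -0.6, -1.1]
grip_width: 0.729
rim [ 0.58319089 -0.0536179   0.03736728] [-8.19294026e-04  5.61568117e-04 -9.99999507e-01] [ 1.46492281 -0.56727832 -1.14562314] [-0.36015984 -0.05046173 -0.0308852 ]
```

```bash
python3 -m inch '[{"dp":[0,0,-0.015],"rotation":[0,0,0]},{"dp":[0,0,-0.02],"rotation":[0,0,0]}]';python3 -m inch '[{"dp":[0,0,-0.015],"rotation":[0,0,0]},{"dp":[0,0,-0.02],"rotation":[0,0,0]}]'; python3 -c "
from h import *
print(r.sense()['moment'])"
```

```text
time: 13.62
position: [0.5981, -0.1622, 0.2423]
orientation: [-2.351, -0.145, 0.062]
wrist_force: [0.1, -0.6, 2.4]
grip_width: 0.725
time: 13.88
position: [0.5981, -0.1622, 0.2419]
orientation: [-2.349, -0.146, 0.062]
wrist_force: [-5.1, 0.4, 13.2]
grip_width: 0.728
[0.90358028 0.8003398  0.51411796]
```

```bash
python3 -m inch '[{"dp":[0,0,0],"rotation":[0,0,0]},{"dp":[0,0,0],"rotation":[0,0,0]},{"dp":[0,0,0],"rotation":[0,0,0]}]'; python3 look.py st4;  python3 - <<'E'
import cv2,numpy as np
s=cv2.imread('pics/st4_scene.png')[180:270,205:325];t=cv2.imread('pics/st4_top.png')[120:235,225:320]
a=np.zeros((360,800,3),np.uint8);a[:,:480]=cv2.resize(s,(480,360),interpolation=cv2.INTER_CUBIC);a[:,490:787]=cv2.resize(t,(297,360),interpolation=cv2.INTER_CUBIC)
cv2.imwrite('pics/st4c.png',a)
E
```

```text
time: 14.25
position: [0.5981, -0.1622, 0.2421]
orientation: [-2.349, -0.147, 0.061]
wrist_force: [-1.0, -0.0, 1.7]
grip_width: 0.73
base [ 0.5833 -0.0536  0.1658] d [-0.     0.003 -1.   ] q [-0.43  0.75  1.51  0.66  1.41 -0.84]
```

View pics/st4c.png

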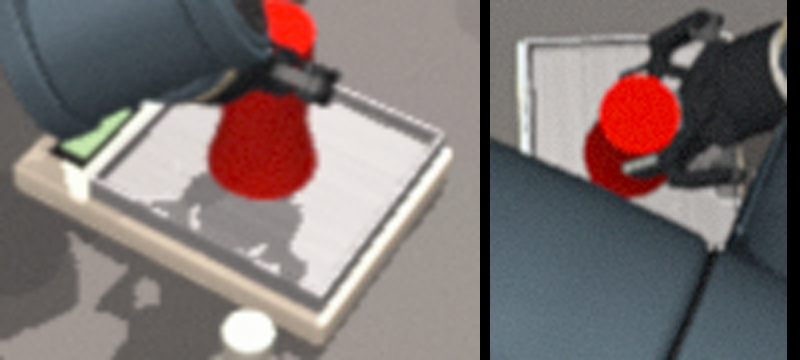

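The rim is flat on the tray with nothing outside it, so I lift straight up 10 cm.

```bash
python3 -m inch '[{"dp":[0,0,0.08],"rotation":[0,0,0]},{"dp":[0,0,0.25],"rotation":[0,0,0]},{"dp":[0,0,0.45],"rotation":[0,0,0]},{"dp":[0,0,0.65],"rotation":[0,0,0]}]'; python3 -m inch '[{"dp":[0,0,0.2],"rotation":[0,0,0]},{"dp":[0,0,0.4],"rotation":[0,0,0]},{"dp":[0,0,0.55],"rotation":[0,0,0]},{"dp":[0,0,0.62],"rotation":[0,0,0]},{"dp":[0,0,0.62],"rotation":[0,0,0]}]';python3 look.py st5;  python3 - <<'E'
import cv2,numpy as np
s=cv2.imread('pics/st5_scene.png')[170:275,200:340];t=cv2.imread('pics/st5_top.png')[120:235,225:320]
a=np.zeros((360,800,3),np.uint8);a[:,:480]=cv2.resize(s,(480,360),interpolation=cv2.INTER_CUBIC);a[:,490:787]=cv2.resize(t,(297,360),interpolation=cv2.INTER_CUBIC)
cv2.imwrite('pics/st5c.png',a)
E
```

```text
time: 14.9
position: [0.5982, -0.1622, 0.2956]
orientation: [-2.349, -0.147, 0.061]
wrist_force: [-0.3, -0.7, -1.1]
grip_width: 0.725
time: 15.52
position: [0.5981, -0.1622, 0.3453]
orientation: [-2.349, -0.147, 0.06]
wrist_force: [-0.3, -0.3, -1.0]
grip_width: 0.722
base [ 0.5834 -0.0537  0.269 ] d [ 0.     0.002 -1.   ] q [-0.43  0.62  1.46  0.65  1.56 -0.73]
```

View pics/st5c.png

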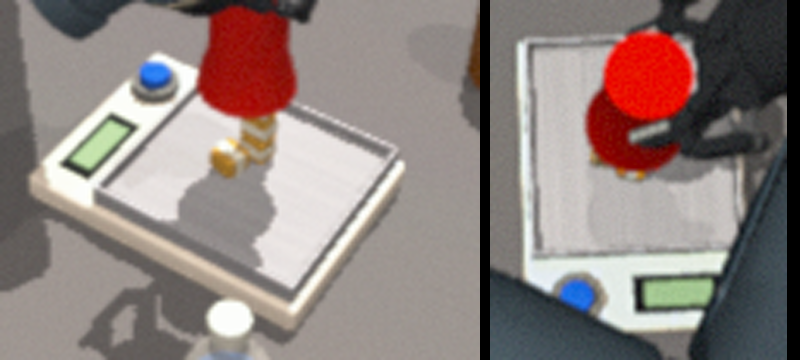

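View pics/st5.png

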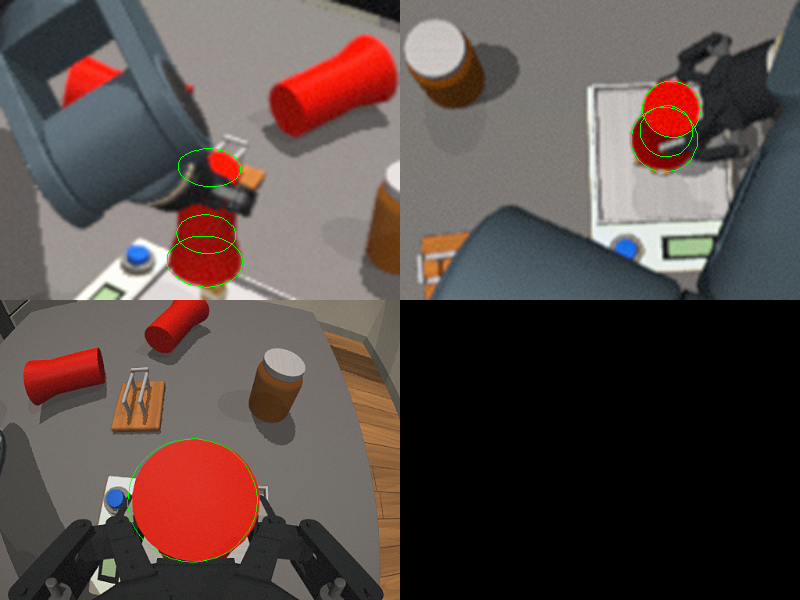

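Four caramels are in one heap: a short tower at scene crop (258,140) plus one beside it at (226,157). Now I carry the empty cup to the bare counter near (0.565, 0.165), between the rack and the jar.

```bash
python3 -m inch '[{"dp":[0,0,0.25],"rotation":[0,0,0]},{"dp":[-0.02,0.4,0.25],"rotation":[0,0,0]},{"dp":[-0.08,0.9,0.25],"rotation":[0,0,0]}]'; python3 -m inch '[{"dp":[-0.04,0.5,0],"rotation":[0,0,0]},{"dp":[-0.08,0.95,0],"rotation":[0,0,0]}]'; python3 -m inch '[{"dp":[-0.04,0.5,0],"rotation":[0,0,0]},{"dp":[-0.07,0.87,-0.3],"rotation":[0,0,0]},{"dp":[-0.07,0.87,-0.4],"rotation":[0,0,0]}]'; python3 look.py st6; python3 - <<'E'
from cupc import *
b,d,s=cup_now();print('rim',b+.13*d)
print(rel(*tcp_for(np.array([.565,.165,.134]),np.pi/2),s))
s=r.grab_frame('scene');save('st6s',s)
E
```

```text
time: 16.05
position: [0.5917, -0.0899, 0.3659]
orientation: [-2.349, -0.146, 0.06]
wrist_force: [0.5, -0.2, -0.7]
grip_width: 0.727
time: 16.3
position: [0.5853, -0.0125, 0.3673]
orientation: [-2.349, -0.146, 0.058]
wrist_force: [0.8, -0.5, -0.3]
grip_width: 0.727
time: 16.68
position: [0.5792, 0.0587, 0.3352]
orientation: [-2.348, -0.149, 0.06]
wrist_force: [1.1, -0.6, -1.0]
grip_width: 0.729
base [0.5644 0.1674 0.259 ] d [ 0.001  0.003 -1.   ] q [-0.09  0.53  1.64  0.8   1.3  -0.58]
rim [0.56569963 0.16550467 0.12949876]
([-0.003, 0.001, -1.565], [-0.002, 0.001, 0.0])
```

View pics/st6.png

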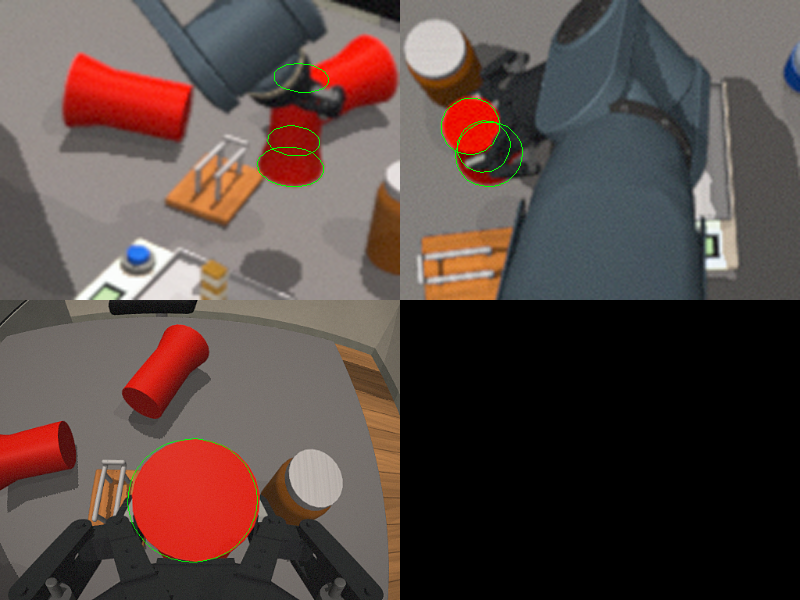

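View pics/st6s.png

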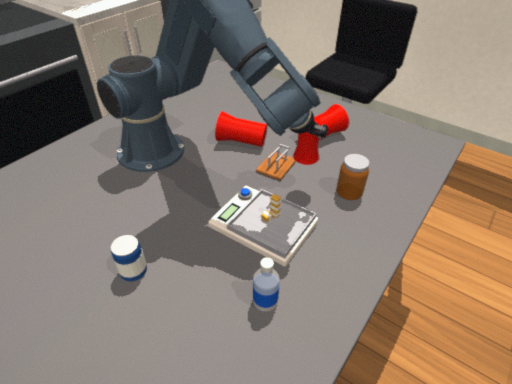

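```bash
python3 -m inch '[{"dp":[-0.05,0.2,0],"rotation":[-0.002,0.001,0]},{"dp":[-0.1,0.28,-0.3],"rotation":[-0.002,0.001,0]},{"dp":[-0.1,0.28,-0.75],"rotation":[-0.002,0.001,0]},{"dp":[-0.1,0.28,-0.75],"rotation":[-0.002,0.001,0]}]'; python3 -m inch '[{"dp":[0,0,-0.25],"rotation":[0,0,0]},{"dp":[0,0,-0.5],"rotation":[0,0,0]},{"dp":[0,0,-0.7],"rotation":[0,0,0]},{"dp":[0,0,-0.72],"rotation":[0,0,0]},{"dp":[0,0,-0.72],"rotation":[0,0,0]}]';  python3 - <<'E'
from cupc import *
b,d,s=cup_now();print('rim',b+.13*d,d)
print(rel(*tcp_for(np.array([b[0],b[1],.1295]),np.pi/2),s))
s=r.grab_frame('scene')[90:240,190:350];save('st7',cv2.resize(s,(640,600),interpolation=cv2.INTER_CUBIC))
E
```

```text
time: 17.38
position: [0.5714, 0.0791, 0.2747]
orientation: [-2.352, -0.143, 0.063]
wrist_force: [-0.5, -0.4, -0.8]
grip_width: 0.728
time: 18.0
position: [0.5716, 0.0791, 0.2173]
orientation: [-2.352, -0.143, 0.063]
wrist_force: [0.2, 0.2, -1.9]
grip_width: 0.726
rim [0.5565261  0.18747779 0.01076316] [-2.38488230e-03 -1.30036800e-04 -9.99997148e-01]
([-0.001, 0.0, -0.141], [0.0, -0.002, 0.001])
```

View pics/st7.png

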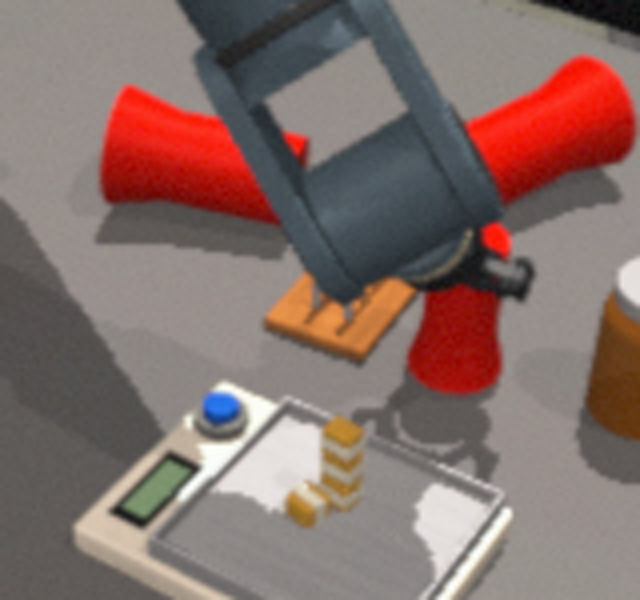

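Tower undisturbed; the cup rim is about 11 mm above the counter. Lowering to contact.

```bash
python3 -m inch '[{"dp":[0,0,-0.07],"rotation":[0,-0.002,0.001]},{"dp":[0,0,-0.11],"rotation":[0,-0.002,0.001]},{"dp":[0,0,-0.12],"rotation":[0,-0.002,0.001]}]'; python3 -m inch '[{"dp":[0,0,-0.015],"rotation":[0,0,0]},{"dp":[0,0,-0.02],"rotation":[0,0,0]}]'
```

```text
time: 18.42
position: [0.5716, 0.0791, 0.2078]
orientation: [-2.352, -0.147, 0.06]
wrist_force: [0.3, 0.2, -0.5]
grip_width: 0.727
time: 18.68
position: [0.5716, 0.0791, 0.2063]
orientation: [-2.351, -0.147, 0.06]
wrist_force: [-1.0, 0.2, 1.4]
grip_width: 0.725
```

```bash
python3 -m inch '[{"dp":[0,0,-0.005],"rotation":[0,0,0]},{"dp":[0,0,-0.005],"rotation":[0,0,0]}]' -; python3 -m inch '[{"dp":[0,0,0],"rotation":[0,0,0]},{"dp":[0,0,0],"rotation":[0,0,0]},{"dp":[0,0,0],"rotation":[0,0,0]},{"dp":[0,0,0],"rotation":[0,0,0]}]' 1; python3 - <<'E'
from cupc import *
s=r.sense();print(Ro.from_rotvec(s['orientation']).as_matrix()[:,2])
a=np.zeros((384,800,3),np.uint8);a[:,:512]=r.grab_frame('wrist')
a[:288,512:]=cv2.resize(r.grab_frame('scene')[110:210,260:360],(288,288),interpolation=cv2.INTER_CUBIC);save('rel',a)
E
```

```text
time: 18.92
position: [0.5716, 0.0791, 0.2062]
orientation: [-2.351, -0.147, 0.06]
wrist_force: [-2.3, -0.6, 4.7]
grip_width: 0.729
time: 19.42
position: [0.5716, 0.0791, 0.2062]
orientation: [-2.351, -0.147, 0.06]
wrist_force: [0.5, 0.5, 0.4]
grip_width: 0.997
[-0.08737907  0.70269226 -0.70610798]
```

View pics/rel.png

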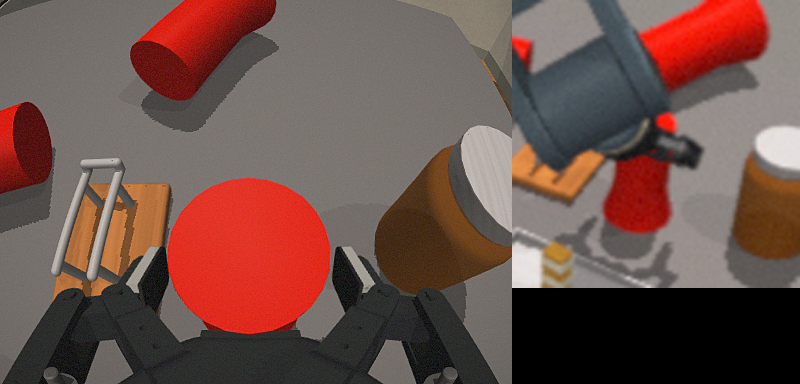

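```bash
python3 -m inch '[{"dp":[0.03,-0.2,0.2],"rotation":[0,0,0]},{"dp":[0.06,-0.5,0.5],"rotation":[0,0,0]},{"dp":[0.1,-0.82,0.825],"rotation":[0,0,0]}]'; python3 -m inch '[{"dp":[0.0,-0.3,0.6],"rotation":[0,0,0]},{"dp":[-0.1,-0.6,1],"rotation":[0,0,0]},{"dp":[-0.2,-0.6,1],"rotation":[0,0,0]}]'; python3 -m inch '[{"dp":[-0.5,-0.5,0.3],"rotation":[0,0,0]},{"dp":[-1,-1,0.5],"rotation":[0,0,0]},{"dp":[-1,-1,0.5],"rotation":[0,0,0]}]'; python3 -m inch '[{"dp":[-0.3,-0.5,0],"rotation":[0,0,0]},{"dp":[-0.5,-1,0],"rotation":[0,0,0]},{"dp":[-0.5,-1,0],"rotation":[0,0,0]}]'; python3 - <<'E'
from h import *
s=r.grab_frame('scene');t=r.grab_frame('top');save('fin_s',s);save('fin_t',t)
a=np.zeros((450,800,3),np.uint8);a[:,:400]=cv2.resize(s[90:270,190:350],(400,450),interpolation=cv2.INTER_CUBIC);a[:400,400:]=cv2.resize(t[80:280,130:330],(400,400),interpolation=cv2.INTER_CUBIC);save('fin',a)
E
```

```text
time: 19.9
position: [0.5797, 0.0119, 0.2739]
orientation: [-2.351, -0.147, 0.059]
wrist_force: [0.8, -0.6, 0.1]
grip_width: 1.0
time: 20.27
position: [0.5637, -0.0383, 0.3571]
orientation: [-2.354, -0.147, 0.052]
wrist_force: [-0.0, 0.4, -0.0]
grip_width: 1.001
time: 20.65
position: [0.4819, -0.1201, 0.3981]
orientation: [-2.355, -0.143, 0.05]
wrist_force: [0.3, 0.3, -1.0]
grip_width: 0.994
time: 21.02
position: [0.4414, -0.2014, 0.3975]
orientation: [-2.355, -0.14, 0.05]
wrist_force: [0.8, 0.7, -0.5]
grip_width: 1.004
```

View pics/fin.png

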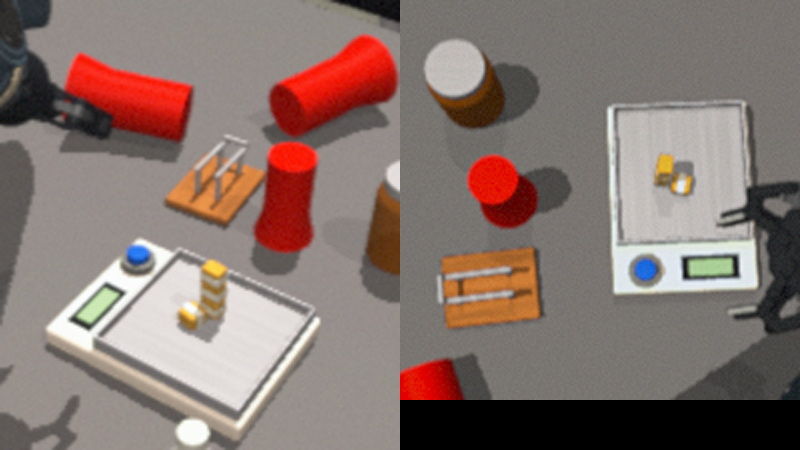

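View pics/fin_s.png

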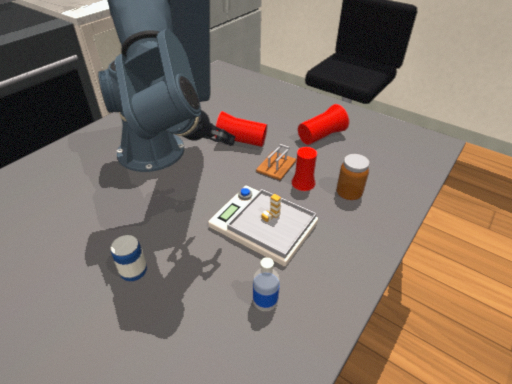

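The cup stands upside down alone at scene (305,168). The caramels are in one heap on the tray at scene (272,209), a stack of three plus one beside it. The jar, bottle and tin are where they were. Handing in.

```bash
python3 -c "
from plant import r
print(r.hand_in(), r.sense()['time'])"
```

```text
the job is handed in; nothing more can be done
the job is handed in; nothing more can be done
```

I handed the job in at about 21 s of the 61 s allowed. The hand-in reports no verdict.

- **Button:** I pressed it until it hit its stop; the wrist force read up to 45 N through the fingertips. That is over the 40 N set for the arm and gripper body, but only the fingertips touched the button. Pictures show it down when pressed and back up after.
- **Pouring:** I inverted the rack cup onto the tray. Rim contact came at the expected tray height, and no caramel showed outside the cup.
- **Lift and placing:** I lifted the cup straight up 10 cm, then stood it upside down on the counter between the rack and the jar and let go.
- **Last pictures:** These show a heap of a three-high stack with the fourth caramel beside it. The cup stands upside down and free, the gripper is well clear, and the jar, bottle and tin look unmoved.

**One slip:** a caramel slid out early while I carried the cup over the scale. It landed on the tray and the cup came down over it, so it ended up in the heap. I counted the caramels from the pictures only.

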